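# Return the swapped sample bottles to their stirrers

### The arm

A 7-joint arm with a two-finger parallel gripper is mounted at the origin on the work surface. World frame = base frame: x ahead of the robot, y to its left, z up, the work surface at z = 0. Lengths are in m, angles in rad, forces in N, time in s.
With the tool pointing down it reaches from about 0.4 to 0.75 m from the base axis. Payload 19.5 kg.
Tool frame: the origin (TCP) lies on the centre line of the jaws, within the pads' length; the fingertips stand tip_extent ahead of it and the grasp point (between the pads) lies 11 mm behind it (tip_extent is the distance from the TCP to the fingertips, in m); z points along the fingers, y is the line along which they close (so a half turn about z gives the same grasp; the last joint's range is limited). The gripper opens to 85 mm and grips with 20 to 120 N. Pads are 22 mm wide; open, the fingers measure 114 mm over their backs; the gripper's body (76 mm by 85 mm) begins 54 mm behind the grasp point. The pads swing forward as they close: fully open they stand 13 mm farther back than shut.
Start: joints at [1.088, 0.707, -0.028, 1.485, 0.022, 0.951, -0.075], TCP at [0.245, -0.52, 0.239] pointing down, gripper open.
Joint ranges: [-2.71, 2.71], [-0.32, 2.16], [-1.57, 1.52], [0, 2.45], [-1.46, 4.6], [0, 2.02], [-2.83, 2.83]. Speed limits (rad/s): [1.89, 1.89, 2.57, 2.57, 3.01, 3.01, 3.01].

### API

Orientations are given as a 3x3 rotation matrix whose columns are the frame's x, y, z axes.
In Python, from rig import state, read_camera, camera_params, finish_job, tip_extent gives the robot as it stands.
- The arm moves only by the shell command python3 -m handwheel 'ROWS' [FORCE]. ROWS is a JSON object of lists of equal length, an entry for each row: "translation": the shift along the tool's x, y, z in mm, a list of three; "rot": the turn, a rotation vector about the tool's x, y, z in degrees, a list of three; "jaw": the finger opening in mm, from 0 to 85.4. In form: {"translation": [[tx, ty, tz], ...], "rot": [[ax, ay, az], ...], "jaw": [jaw, ...]}. A call has 1 to 5 rows; each row shifts and turns the commanded pose from where the row before left it, along the tool's axes as they then stand; what a row does not reach is not made up. A row lasts 1/12 s, in which the tool goes at most 41.7 mm and 7.16 degrees, less where a joint would pass 70% of its speed; a pose out of reach is approached as far as the arm can. A call with a gripper value outside its range is refused whole. The fingers move at their own pace and stop on an object; FORCE is the grip in N (left out, the last holds). Time passes only in rows, so rows that do not move let the fingers close. It gives the time, the measured TCP pose, the force, the opening and the grip force at its end, in the units of the state.
- state(): the state, without advancing time (a new reading comes with each control period).
- read_camera(name): name is "scene" or "top"; returns (picture, depth): 480x640x3 uint8, red, green, blue; 480x640 float32, m along the optical axis (not along the pixel's ray), 0 where there is no reading.
- camera_params(name): a dict with "K" (3x3 intrinsics, pixels), "rvec" (rotation vector, rad) and "tvec" (3), from world to camera coordinates, as OpenCV has them. Camera axes: x right, y down, z forward; pixel columns grow to the right and rows downward; lengths in m; the calibration is good to about 2 mm. A picture is of the moment at which its call begins. camera_params takes no time and is no camera call.
- finish_job(): hands the job in; it is judged then, once.
The state is a dict: "clock": time; "joint_pos": joint angles; "joint_vel": joint speeds; "tau": joint torques, N m; "tool_pos": TCP position; "eef_rot": TCP orientation; "ft_force": force on the tool from outside, world axes, zero at the start; "ft_torque": the same for the moment, N m; "opening": opening from 0.0 (shut) to 1.0 (fully open); "finger_force": force on a finger pad.
Only numpy, scipy, OpenCV 4.12 (cv2) and the standard library are available. Lean on these libraries where they do the work, as an engineer would, in place of code of your own. Each camera call takes 0.05 s, during which the arm holds its last target. There are 200 camera calls.

### The job

The four sample bottles have been put back on the wrong magnetic stirrers. Move them round, one at a time and always upright, parking a bottle on the empty cork mat to make room, until every bottle stands in the middle of the stirrer whose top has the colour of its cap. Leave the amber flask standing where it is.

Things in the scene. Friction and masses are not known exactly. Their poses are not given: they have to be found in the camera images.
- bottle_red: Small capped glass sample bottle with a red screw cap and a red band round its body, loose, 100 to 200 g. Clear glass body 54 mm across up to 56 mm high, sloping shoulder, neck 32 mm across from 71 mm; round cap 42 mm across from 80 to 110 mm above the base, the total height being 110 mm. Origin: centre of its underside; z up along its axis. It can be taken by the cap from above at any yaw.
- bottle_blue: Small capped glass sample bottle with a blue screw cap and a blue band round its body, loose, 100 to 200 g. Clear glass body 54 mm across up to 56 mm high, sloping shoulder, neck 32 mm across from 71 mm; round cap 42 mm across from 80 to 110 mm above the base, the total height being 110 mm. Origin: centre of its underside; z up along its axis. It can be taken by the cap from above at any yaw.
- bottle_yellow: Small capped glass sample bottle with a yellow screw cap and a yellow band round its body, loose, 100 to 200 g. Clear glass body 54 mm across up to 56 mm high, sloping shoulder, neck 32 mm across from 71 mm; round cap 42 mm across from 80 to 110 mm above the base, the total height being 110 mm. Origin: centre of its underside; z up along its axis. It can be taken by the cap from above at any yaw.
- bottle_green: Small capped glass sample bottle with a green screw cap and a green band round its body, loose, 100 to 200 g. Clear glass body 54 mm across up to 56 mm high, sloping shoulder, neck 32 mm across from 71 mm; round cap 42 mm across from 80 to 110 mm above the base, the total height being 110 mm. Origin: centre of its underside; z up along its axis. It can be taken by the cap from above at any yaw.
- stirrer_red: Slim magnetic stirrer, a white square plate 110 x 110 mm with a round red top disc 96 mm across, fixed to the bench. The disc is flat and its upper face is 20 mm above the bench. Origin: centre of its underside, at bench height, so a bottle belongs with its base centred 20 mm above this point; z up.
- stirrer_blue: Slim magnetic stirrer, a white square plate 110 x 110 mm with a round blue top disc 96 mm across, fixed to the bench. The disc is flat and its upper face is 20 mm above the bench. Origin: centre of its underside, at bench height, so a bottle belongs with its base centred 20 mm above this point; z up.
- stirrer_yellow: Slim magnetic stirrer, a white square plate 110 x 110 mm with a round yellow top disc 96 mm across, fixed to the bench. The disc is flat and its upper face is 20 mm above the bench. Origin: centre of its underside, at bench height, so a bottle belongs with its base centred 20 mm above this point; z up.
- stirrer_green: Slim magnetic stirrer, a white square plate 110 x 110 mm with a round green top disc 96 mm across, fixed to the bench. The disc is flat and its upper face is 20 mm above the bench. Origin: centre of its underside, at bench height, so a bottle belongs with its base centred 20 mm above this point; z up.
- cork_mat: Round cork mat 90 mm across and 6 mm thick, fixed to the bench, empty at the start: the free parking place. Origin: centre of its underside, at bench height; z up.
- flask: Small conical amber glass flask with a white stopper, loose, standing on the bench among the stirrers: 52 mm across at the base, 76 mm high in all. Origin: centre of its underside; z up. To be left alone.
Mind the look-alikes: they are no part of the job. What is meant by the bottle_red is not pink, and is the smaller of those in its own colour.

How it is judged:
By the outcome, as a careful person would: the job done as asked, in the order asked, and still so for the second after the job is handed in, with the robot touching nothing.
It also fails if it takes over 136 s, if anything falls off the work surface, if the arm or the gripper's body presses on something with over 40 N, if the wrist force passes 120 N, or if a joint passes its speed limit or range.

## Working session

There is one attempt and no reset: what is moved stays moved. The work goes in short steps, Python scripts to look and compute and a shell command to move; the robot and the scene stay as the last step left them, time stands still between calls to the robot, and variables do not carry over. Pictures are saved under pics/ and viewed, at most 14 in all, crops included, and the job is handed in when it is done.

```bash
mkdir -p pics; ls
python3 - <<'E'
from rig import *
import cv2,numpy as np
print(state(), tip_extent if not callable(tip_extent) else tip_extent())
for n in("top","scene"):
    p,d=read_camera(n); cv2.imwrite(f"pics/{n}0.png",p[:,:,::-1]); np.savez(f"{n}0.npz",p=p,d=d)
    c=camera_params(n); print(n,c)
E
```

```text
pics
{'clock': 0.0, 'joint_pos': array([ 1.08830792,  0.70706114, -0.02761102,  1.48498168,  0.02196432,
        0.95090217, -0.07549111]), 'joint_vel': array([-0.00035834,  0.00079494,  0.00110967, -0.00021199, -0.00207877,
       -0.00032332, -0.00016601]), 'tau': array([-7.83929977e-05, -8.83219385e+01,  1.23467825e+00, -2.36173528e+01,
        1.69516203e-02,  6.44768603e-03, -9.84333587e-05]), 'tool_pos': array([ 0.24522471, -0.51981307,  0.23885562]), 'eef_rot': array([[ 9.04422649e-01,  4.26637392e-01, -4.55976671e-04],
       [ 4.26637636e-01, -9.04422153e-01,  9.47373694e-04],
       [-8.21036079e-06, -1.05136303e-03, -9.99999447e-01]]), 'ft_force': array([ 0.78060912, -0.16937782, -0.33919304]), 'ft_torque': array([-0.03294288, -0.04008781,  0.00288045]), 'finger_force': 0.0, 'opening': 1.0028606665955302} 0.008
top {'K': array([[507.30997324,   0.        , 322.08836698],
       [  0.        , 507.30997324, 229.89749903],
       [  0.        ,   0.        ,   1.        ]]), 'rvec': array([ 2.17824295, -2.17910175,  0.07837105]), 'tvec': array([0.06923557, 0.49009933, 0.90792341])}
scene {'K': array([[488.27206725,   0.        , 323.49618772],
       [  0.        , 488.27206725, 242.44310226],
       [  0.        ,   0.        ,   1.        ]]), 'rvec': array([ 1.42837797,  2.0112802 , -0.91500698]), 'tvec': array([ 0.08701821, -0.2784543 ,  1.46044433])}
```

View pics/top0.png

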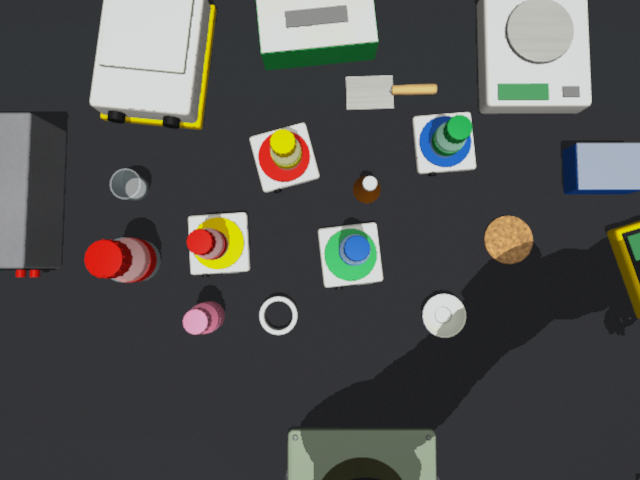

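View pics/scene0.png

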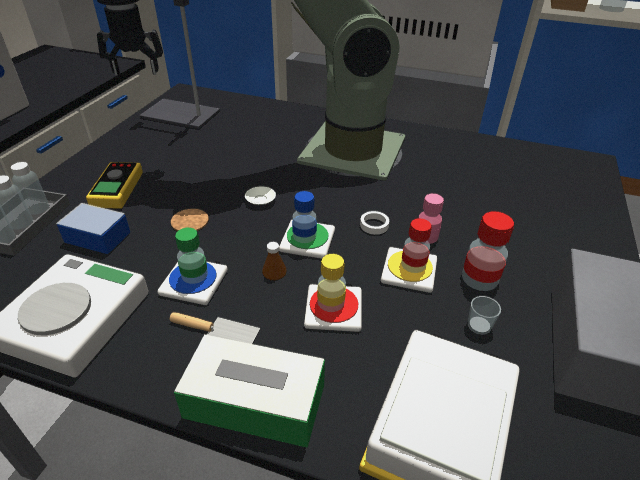

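Top view, with the red candidates: the big red bottle (103,258), the pink bottle (197,320) and the small red bottle on the yellow stirrer (200,243). The last one fits, since it is truly red and the smaller of the two reds. Blue (356,248) is on green, green (458,128) is on blue, and yellow (283,142) is on red. The mat is at (509,240) and the flask at (368,187). Next I'll measure and make a crop to confirm.

```bash
cat > h.py <<'E'
import cv2,numpy as np
from rig import *
def world(n,d):
    c=camera_params(n);R,_=cv2.Rodrigues(c["rvec"]);K=c["K"]
    v,u=np.indices(d.shape);P=np.stack([(u-K[0,2])/K[0,0]*d,(v-K[1,2])/K[1,1]*d,d],-1)
    return (P-c["tvec"])@R
def onplane(n,uv,z):
    c=camera_params(n);R,_=cv2.Rodrigues(c["rvec"])
    r=np.c_[np.asarray(uv,float),np.ones(len(uv))]@np.linalg.inv(c["K"]).T@R;o=-R.T@c["tvec"]
    return o+r*((z-o[2])/r[:,2])[:,None]
HUE={"red":(0,5),"blue":(105,125),"yellow":(25,34),"green":(55,85),"cork":(8,20)}
def blobs(n,p,d,col,zlo,zhi,zp,smin=130):
    """colour blobs in a height band, outline cast on plane zp -> (x,y,diameter,px)"""
    h=cv2.cvtColor(p,cv2.COLOR_RGB2HSV);W=world(n,d);lo,hi=HUE[col]
    H=h[...,0].astype(int); H=np.where(H>174,0,H) if col=="red" else H
    m=((H>=lo)&(H<=hi)&(h[...,1]>smin)&(h[...,2]>60)&(W[...,2]>zlo)&(W[...,2]<zhi)&(d>0)).astype(np.uint8)
    out=[]
    for c in cv2.findContours(m,cv2.RETR_EXTERNAL,cv2.CHAIN_APPROX_NONE)[0]:
        if cv2.contourArea(c)<60: continue
        q=onplane(n,c[:,0],zp)[:,:2].astype(np.float32)
        (x,y),r=cv2.minEnclosingCircle(q); out.append((round(x,4),round(y,4),round(2*r*1000,1),tuple(c[:,0].mean(0).round())))
    return out
E
python3 - <<'E'
from h import *
for n in("top","scene"):
    f=np.load(n+"0.npz");p,d=f["p"],f["d"]
    for c in("red","blue","yellow","green"):
        print(n,c,"cap",blobs(n,p,d,c,.122,.14,.13)," disc",blobs(n,p,d,c,.008,.03,.02))
    print("cork",blobs(n,p,d,"cork",-.005,.015,.006,60))
    W=world(n,d)
    if n=="top":
        for u,v in((200,243),(356,248),(458,128),(283,142),(370,183),(103,258),(197,320),(443,316)): print(u,v,W[v,u].round(3))
p=np.load("top0.npz")["p"][180:350,60:280,::-1]
cv2.imwrite("pics/crop.png",cv2.resize(p,None,fx=3,fy=3))
E
```

```text
top red cap [(0.4328, 0.3969, 57.1, (np.float64(124.0), np.float64(262.0))), (0.4633, 0.2646, 43.1, (np.float64(200.0), np.float64(242.0)))]  disc [(0.6273, 0.1399, 94.2, (np.float64(285.0), np.float64(158.0)))]
top blue cap [(0.4529, 0.0129, 41.7, (np.float64(356.0), np.float64(248.0)))]  disc [(0.5977, -0.4371, 144.5, (np.float64(586.0), np.float64(183.0))), (0.6546, -0.1576, 93.8, (np.float64(443.0), np.float64(144.0)))]
top yellow cap [(0.6258, 0.1328, 42.8, (np.float64(283.0), np.float64(142.0)))]  disc [(0.467, 0.26, 94.5, (np.float64(220.0), np.float64(243.0))), (0.6955, 0.4006, 68.7, (np.float64(144.0), np.float64(120.0))), (0.8011, 0.3025, 242.3, (np.float64(204.0), np.float64(72.0)))]
top green cap [(0.6491, -0.1552, 43.3, (np.float64(459.0), np.float64(128.0)))]  disc [(0.4461, 0.018, 93.2, (np.float64(350.0), np.float64(254.0))), (0.8097, 0.0729, 208.2, (np.float64(320.0), np.float64(60.0)))]
cork [(0.4733, -0.2749, 92.6, (np.float64(508.0), np.float64(239.0))), (0.5672, -0.0132, 53.4, (np.float64(366.0), np.float64(193.0))), (0.7518, -0.1039, 85.3, (np.float64(413.0), np
[... 806 characters left out ...]
), (-1.3773, 0.3949, 150.7, (np.float64(511.0), np.float64(27.0)))]
scene yellow cap [(0.6293, 0.1355, 43.8, (np.float64(333.0), np.float64(261.0)))]  disc [(0.471, 0.2917, 71.9, (np.float64(426.0), np.float64(270.0))), (0.4715, 0.243, 86.2, (np.float64(396.0), np.float64(264.0)))]
scene green cap [(0.6548, -0.1512, 48.2, (np.float64(186.0), np.float64(235.0)))]  disc [(0.9181, 0.0716, 177.3, (np.float64(236.0), np.float64(425.0))), (0.4471, 0.0194, 94.5, (np.float64(307.0), np.float64(238.0)))]
cork [(0.7582, -0.1041, 89.0, (np.float64(189.0), np.float64(324.0))), (0.5682, -0.012, 51.8, (np.float64(274.0), np.float64(273.0))), (0.4759, -0.2729, 94.8, (np.float64(189.0), np.float64(219.0)))]
```

View pics/crop.png

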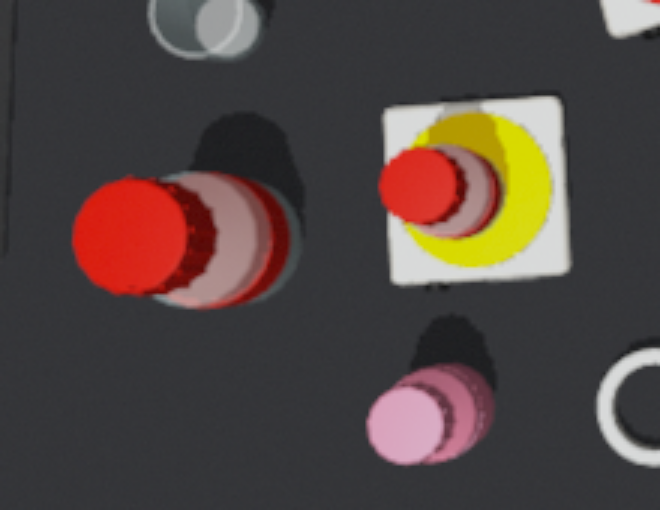

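The crop confirms it: the small red-capped bottle on the yellow stirrer, at (200,243) in the full image, is the one meant. The big red and the pink bottles stand off the stirrers. Next I'll square the tool to the world axes.

```bash
cat > go.py <<'E'
import sys,numpy as np
from rig import state
s=state();R=s["eef_rot"];p=s["tool_pos"]
t=np.array(list(map(float,sys.argv[1:4])))
yaw=np.degrees(np.arctan2(R[1,0],R[0,0]))
print("clock %.1f"%s["clock"],"pos",p.round(4),"yaw %.2f"%yaw,"delta tool mm",(R.T@(t-p)*1000).round(1),"open %.2f"%s["opening"],"ff %.0f"%s["finger_force"],"F",s["ft_force"].round(1))
E
python3 -m handwheel '{"translation":[[0,0,0],[0,0,0],[0,0,0],[0,0,0],[0,0,0]],"rot":[[0,0,6.3],[0,0,6.3],[0,0,6.3],[0,0,6.3],[0,0,0]],"jaw":[85,85,85,85,85]}' 40
python3 go.py 0.6495 -0.155 0.235
```

```text
clock: 0.52
tool_pos: [0.2454, -0.5198, 0.239]
eef_rot: [[1.0, -0.004, -0.0], [-0.004, -1.0, 0.001], [-0.0, -0.001, -1.0]]
ft_force: [0.5, -1.1, 0.1]
opening: 0.996
finger_force: 0.0
clock 0.5 pos [ 0.2454 -0.5198  0.239 ] yaw -0.26 delta tool mm [ 402.4 -366.6    4. ] open 1.00 ff 0 F [ 0.5 -1.1  0.1]
```

```bash
python3 -m handwheel '{"translation":[[20,-18.3,0],[20,-18.3,0],[20,-18.3,0],[20,-18.3,0],[20,-18.3,0]],"rot":[[0,0,0],[0,0,0],[0,0,0],[0,0,0],[0,0,0]],"jaw":[85,85,85,85,85]}' >/dev/null
python3 -m handwheel '{"translation":[[20,-18.3,0],[20,-18.3,0],[20,-18.3,0],[20,-18.3,0],[20,-18.3,0]],"rot":[[0,0,0],[0,0,0],[0,0,0],[0,0,0],[0,0,0]],"jaw":[85,85,85,85,85]}' >/dev/null
python3 -m handwheel '{"translation":[[20,-18.3,0],[20,-18.3,0],[20,-18.3,0],[20,-18.3,0],[20,-18.3,0]],"rot":[[0,0,0],[0,0,0],[0,0,0],[0,0,0],[0,0,0]],"jaw":[85,85,85,85,85]}' >/dev/null
python3 -m handwheel '{"translation":[[20,-18.3,0],[20,-18.3,0],[20,-18.3,0],[20,-18.3,0],[20,-18.3,0]],"rot":[[0,0,0],[0,0,0],[0,0,0],[0,0,0],[0,0,0]],"jaw":[85,85,85,85,85]}' >/dev/null
python3 go.py 0.6495 -0.155 0.104
```

```text
clock 2.2 pos [ 0.6457 -0.1526  0.2391] yaw 0.29 delta tool mm [  3.9   2.4 135.1] open 1.00 ff 0 F [ 0.   0.2 -0. ]
```

```bash
python3 -m handwheel '{"translation":[[4,2.4,10],[0,0,25],[0,0,25],[0,0,25],[0,0,20]],"rot":[[0,0,0],[0,0,0],[0,0,0],[0,0,0],[0,0,0]],"jaw":[85,85,85,85,85]}' >/dev/null
python3 -m handwheel '{"translation":[[0,0,15],[0,0,10],[0,0,5],[0,0,0],[0,0,0]],"rot":[[0,0,0],[0,0,0],[0,0,0],[0,0,0],[0,0,0]],"jaw":[85,85,85,85,85]}' >/dev/null
python3 go.py 0.6495 -0.155 0.104
python3 -m handwheel '{"translation":[[0,0,0],[0,0,0],[0,0,0],[0,0,0],[0,0,0]],"rot":[[0,0,0],[0,0,0],[0,0,0],[0,0,0],[0,0,0]],"jaw":[60,50,45,38,34]}' 40 >/dev/null
python3 -m handwheel '{"translation":[[0,0,0],[0,0,0],[0,0,0],[0,0,0],[0,0,0]],"rot":[[0,0,0],[0,0,0],[0,0,0],[0,0,0],[0,0,0]],"jaw":[30,30,30,30,30]}' 40 >/dev/null
python3 go.py 0.6495 -0.155 0.104
```

```text
clock 3.0 pos [ 0.6492 -0.1562  0.1049] yaw 0.11 delta tool mm [ 0.3 -1.2  0.9] open 1.00 ff 0 F [-0.1  0.   0.2]
clock 3.9 pos [ 0.6493 -0.156   0.1049] yaw 0.06 delta tool mm [ 0.2 -1.   0.9] open 0.48 ff 40 F [-0.5  1.9  6.6]
```

```bash
python3 -m handwheel '{"translation":[[0,0,-5],[0,0,-10],[0,0,-20],[0,0,-20],[0,0,-20]],"rot":[[0,0,0],[0,0,0],[0,0,0],[0,0,0],[0,0,0]],"jaw":[30,30,30,30,30]}' >/dev/null
python3 -m handwheel '{"translation":[[-10,6,-10],[-18,12,0],[-18,12,0],[-18,12,0],[-18,12,0]],"rot":[[0,0,0],[0,0,0],[0,0,0],[0,0,0],[0,0,0]],"jaw":[30,30,30,30,30]}' >/dev/null
python3 -m handwheel '{"translation":[[-18,12,0],[-18,12,0],[-18,12,0],[-18,12,0],[-15,12,0]],"rot":[[0,0,0],[0,0,0],[0,0,0],[0,0,0],[0,0,0]],"jaw":[30,30,30,30,30]}' >/dev/null
python3 -m handwheel '{"translation":[[0,0,0],[0,0,0]],"rot":[[0,0,0],[0,0,0]],"jaw":[30,30]}' >/dev/null
python3 go.py 0.4745 -0.274 0.092
```

```text
clock 5.3 pos [ 0.4797 -0.2709  0.1902] yaw -0.04 delta tool mm [-5.3  3.1 98.2] open 0.48 ff 41 F [-0.3  0.2 -1.2]
```

```bash
python3 -m handwheel '{"translation":[[-5,3,15],[0,0,20],[0,0,20],[0,0,20],[0,0,12]],"rot":[[0,0,0],[0,0,0],[0,0,0],[0,0,0],[0,0,0]],"jaw":[30,30,30,30,30]}' >/dev/null
python3 -m handwheel '{"translation":[[0,0,6],[0,0,3],[0,0,2],[0,0,0],[0,0,0]],"rot":[[0,0,0],[0,0,0],[0,0,0],[0,0,0],[0,0,0]],"jaw":[30,30,30,30,30]}' >/dev/null
python3 go.py 0.4745 -0.274 0.091
```

```text
clock 6.1 pos [ 0.4755 -0.2732  0.0919] yaw 0.06 delta tool mm [-1.   0.8  0.9] open 0.48 ff 41 F [-0.   0.1 -1.4]
```

Not touching yet, so I'll lower 1 mm, release and lift, then go on towards blue (0.4529, 0.0135).

```bash
python3 -m handwheel '{"translation":[[-1,0.8,1],[0,0,0]],"rot":[[0,0,0],[0,0,0]],"jaw":[30,30]}' |grep ft
python3 -m handwheel '{"translation":[[0,0,0],[0,0,0],[0,0,0],[0,0,0],[0,0,0]],"rot":[[0,0,0],[0,0,0],[0,0,0],[0,0,0],[0,0,0]],"jaw":[46,52,60,70,85]}' >/dev/null
python3 -m handwheel '{"translation":[[0,0,0],[0,0,0],[0,0,0],[0,0,-10],[0,0,-20]],"rot":[[0,0,0],[0,0,0],[0,0,0],[0,0,0],[0,0,0]],"jaw":[85,85,85,85,85]}' >/dev/null
python3 -m handwheel '{"translation":[[0,0,-30],[0,0,-30],[0,0,-20],[0,-20,0],[0,-20,0]],"rot":[[0,0,0],[0,0,0],[0,0,0],[0,0,0],[0,0,0]],"jaw":[85,85,85,85,85]}' >/dev/null
python3 -m handwheel '{"translation":[[-4,-30,0],[-4,-30,0],[-4,-30,0],[-4,-30,0],[-4,-30,0]],"rot":[[0,0,0],[0,0,0],[0,0,0],[0,0,0],[0,0,0]],"jaw":[85,85,85,85,85]}' >/dev/null
python3 -m handwheel '{"translation":[[0,-30,0],[0,-30,0],[0,-30,0],[0,0,0],[0,0,0]],"rot":[[0,0,0],[0,0,0],[0,0,0],[0,0,0],[0,0,0]],"jaw":[85,85,85,85,85]}' >/dev/null
python3 go.py 0.4529 0.0135 0.105
```

```text
ft_force: [0.2, 0.2, 2.6]
clock 8.3 pos [0.4538 0.0073 0.2009] yaw 0.22 delta tool mm [-1.  -6.2 95.9] open 0.99 ff 0 F [-0.3 -0.8  0.7]
```

```bash
python3 -m handwheel '{"translation":[[-1,-6,10],[0,0,20],[0,0,20],[0,0,20],[0,0,15]],"rot":[[0,0,0],[0,0,0],[0,0,0],[0,0,0],[0,0,0]],"jaw":[85,85,85,85,85]}' >/dev/null
python3 -m handwheel '{"translation":[[0,0,8],[0,0,3],[0,0,0],[0,0,0]],"rot":[[0,0,0],[0,0,0],[0,0,0],[0,0,0]],"jaw":[85,85,85,85]}' >/dev/null
python3 go.py 0.4529 0.0135 0.105
python3 -m handwheel '{"translation":[[0,0,0],[0,0,0],[0,0,0],[0,0,0],[0,0,0]],"rot":[[0,0,0],[0,0,0],[0,0,0],[0,0,0],[0,0,0]],"jaw":[60,50,45,38,34]}' 40 >/dev/null
python3 -m handwheel '{"translation":[[0,0,0],[0,0,0],[0,0,0],[0,0,0],[0,0,0]],"rot":[[0,0,0],[0,0,0],[0,0,0],[0,0,0],[0,0,0]],"jaw":[30,30,30,30,30]}' 40 >/dev/null
python3 -m handwheel '{"translation":[[0,0,-5],[0,0,-10],[0,0,-20],[0,0,-20],[0,0,-20]],"rot":[[0,0,0],[0,0,0],[0,0,0],[0,0,0],[0,0,0]],"jaw":[30,30,30,30,30]}' >/dev/null
python3 -m handwheel '{"translation":[[0,0,-20],[0,0,-20],[0,0,-10],[0,0,0]],"rot":[[0,0,0],[0,0,0],[0,0,0],[0,0,0]],"jaw":[30,30,30,30]}' >/dev/null
python3 go.py 0.655 -0.157 0.21
```

```text
clock 9.1 pos [0.4531 0.0117 0.105 ] yaw 0.03 delta tool mm [-0.2 -1.8  0. ] open 1.00 ff 0 F [-0.4 -0.2  0.1]
clock 10.7 pos [0.4533 0.012  0.2312] yaw 0.06 delta tool mm [201.5 169.2  21.7] open 0.48 ff 41 F [ 0.8 -0.1 -1.6]
```

```bash
python3 -m handwheel '{"translation":[[8,7,0],[16,13.5,0],[16,13.5,0],[16,13.5,0],[16,13.5,0]],"rot":[[0,0,0],[0,0,0],[0,0,0],[0,0,0],[0,0,0]],"jaw":[30,30,30,30,30]}' >/dev/null
python3 -m handwheel '{"translation":[[16,13.5,0],[16,13.5,0],[16,13.5,0],[16,13.5,0],[16,13.5,0]],"rot":[[0,0,0],[0,0,0],[0,0,0],[0,0,0],[0,0,0]],"jaw":[30,30,30,30,30]}' >/dev/null
python3 -m handwheel '{"translation":[[16,13.5,0],[16,13.5,0],[12,10,0],[5,3,0],[0,0,0]],"rot":[[0,0,0],[0,0,0],[0,0,0],[0,0,0],[0,0,0]],"jaw":[30,30,30,30,30]}' >/dev/null
python3 go.py 0.655 -0.157 0.105
```

```text
clock 11.9 pos [ 0.6541 -0.1572  0.2275] yaw -0.00 delta tool mm [  1.1  -0.2 122.5] open 0.48 ff 41 F [-0.4  0.6 -2.7]
```

```bash
python3 -m handwheel '{"translation":[[1,0,10],[0,0,20],[0,0,20],[0,0,20],[0,0,20]],"rot":[[0,0,0],[0,0,0],[0,0,0],[0,0,0],[0,0,0]],"jaw":[30,30,30,30,30]}' >/dev/null
python3 -m handwheel '{"translation":[[0,0,15],[0,0,10],[0,0,4],[0,0,0],[0,0,0]],"rot":[[0,0,0],[0,0,0],[0,0,0],[0,0,0],[0,0,0]],"jaw":[30,30,30,30,30]}' >/dev/null
python3 go.py 0.655 -0.157 0.105
```

```text
clock 12.8 pos [ 0.6551 -0.1562  0.1109] yaw 0.07 delta tool mm [-0.1  0.8  5.9] open 0.48 ff 41 F [-0.9 -0.2 -1.5]
```

```bash
python3 -m handwheel '{"translation":[[0,0.8,3],[0,0,2],[0,0,1],[0,0,0],[0,0,0]],"rot":[[0,0,0],[0,0,0],[0,0,0],[0,0,0],[0,0,0]],"jaw":[30,30,30,30,30]}' |egrep "pos|ft"
python3 -m handwheel '{"translation":[[0,0,0],[0,0,0],[0,0,0],[0,0,0],[0,0,0]],"rot":[[0,0,0],[0,0,0],[0,0,0],[0,0,0],[0,0,0]],"jaw":[46,52,60,70,85]}' >/dev/null
python3 -m handwheel '{"translation":[[0,0,0],[0,0,0],[0,0,0],[0,0,-10],[0,0,-20]],"rot":[[0,0,0],[0,0,0],[0,0,0],[0,0,0],[0,0,0]],"jaw":[85,85,85,85,85]}' >/dev/null
python3 -m handwheel '{"translation":[[0,0,-30],[0,0,-30],[0,0,-10],[-10,6,0],[-20,12,0]],"rot":[[0,0,0],[0,0,0],[0,0,0],[0,0,0],[0,0,0]],"jaw":[85,85,85,85,85]}' >/dev/null
python3 -m handwheel '{"translation":[[-25,17,0],[-25,17,0],[-25,17,0],[-25,17,0],[-25,17,0]],"rot":[[0,0,0],[0,0,0],[0,0,0],[0,0,0],[0,0,0]],"jaw":[85,85,85,85,85]}' >/dev/null
python3 -m handwheel '{"translation":[[-20,12,0],[-5,3,0],[0,0,0],[0,0,0]],"rot":[[0,0,0],[0,0,0],[0,0,0],[0,0,0]],"jaw":[85,85,85,85]}' >/dev/null
python3 - <<'E'
from h import *
for n in("top","scene"):
    p,d=read_camera(n); cv2.imwrite(f"pics/{n}1.png",p[:,:,::-1])
    print(n,"blue",blobs(n,p,d,"blue",.122,.14,.13),"green",blobs(n,p,d,"green",.10,.128,.116))
E
python3 go.py 0.4745 -0.274 0.091
```

```text
tool_pos: [0.6553, -0.1572, 0.1048]
ft_force: [-0.9, 0.5, 4.7]
top blue [(0.6531, -0.1552, 44.9, (np.float64(459.0), np.float64(125.0)))] green [(0.4735, -0.2712, 44.9, (np.float64(528.0), np.float64(238.0)))]
scene blue [(0.6581, -0.1508, 48.7, (np.float64(185.0), np.float64(237.0))), (-1.3825, 0.3912, 143.8, (np.float64(517.0), np.float64(2.0)))] green [(0.4861, -0.2657, 62.7, (np.float64(182.0), np.float64(184.0)))]
clock 15.3 pos [ 0.4761 -0.2744  0.2043] yaw 0.14 delta tool mm [ -1.7  -0.4 113.3] open 1.00 ff 0 F [-0.7  0.3 -0. ]
```

View pics/scene1.png

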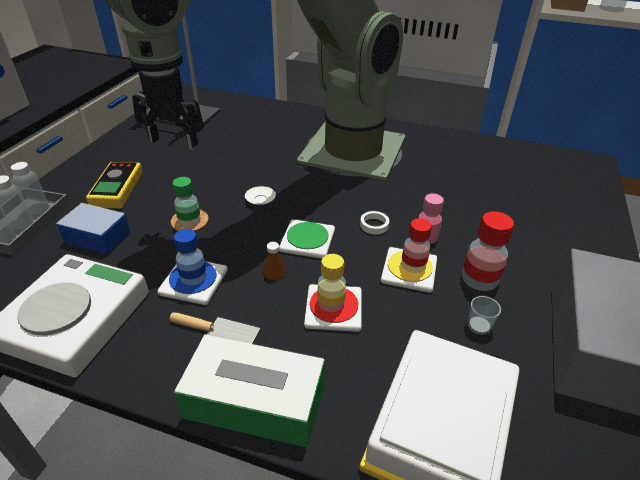

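The blue bottle stands on the blue stirrer at (190,265) and green is on the mat at (187,205). The gripper is above the mat and the flask hasn't moved. Next, green goes to its own stirrer.

```bash
python3 -m handwheel '{"translation":[[-1.7,0,13],[0,0,25],[0,0,25],[0,0,25],[0,0,15]],"rot":[[0,0,0],[0,0,0],[0,0,0],[0,0,0],[0,0,0]],"jaw":[85,85,85,85,85]}' >/dev/null
python3 -m handwheel '{"translation":[[0,0,8],[0,0,2],[0,0,0],[0,0,0]],"rot":[[0,0,0],[0,0,0],[0,0,0],[0,0,0]],"jaw":[85,85,85,85]}' >/dev/null
python3 go.py 0.4745 -0.274 0.091
python3 -m handwheel '{"translation":[[0,0,0],[0,0,0],[0,0,0],[0,0,0],[0,0,0]],"rot":[[0,0,0],[0,0,0],[0,0,0],[0,0,0],[0,0,0]],"jaw":[60,50,45,38,34]}' 40 >/dev/null
python3 -m handwheel '{"translation":[[0,0,0],[0,0,0],[0,0,0],[0,0,0],[0,0,0]],"rot":[[0,0,0],[0,0,0],[0,0,0],[0,0,0],[0,0,0]],"jaw":[30,30,30,30,30]}' 40 >/dev/null
python3 -m handwheel '{"translation":[[0,0,-5],[0,0,-10],[0,0,-20],[0,0,-20],[0,0,-20]],"rot":[[0,0,0],[0,0,0],[0,0,0],[0,0,0],[0,0,0]],"jaw":[30,30,30,30,30]}' >/dev/null
python3 -m handwheel '{"translation":[[0,0,-20],[0,0,-10],[0,-10,0],[0,-20,0],[0,-20,0]],"rot":[[0,0,0],[0,0,0],[0,0,0],[0,0,0],[0,0,0]],"jaw":[30,30,30,30,30]}' >/dev/null
python3 -m handwheel '{"translation":[[-2,-20,0],[-2,-20,0],[-2,-20,0],[-2,-20,0],[-2,-20,0]],"rot":[[0,0,0],[0,0,0],[0,0,0],[0,0,0],[0,0,0]],"jaw":[30,30,30,30,30]}' >/dev/null
python3 -m handwheel '{"translation":[[-3,-20,0],[-3,-20,0],[-3,-20,0],[-3,-20,0],[-3,-20,0]],"rot":[[0,0,0],[0,0,0],[0,0,0],[0,0,0],[0,0,0]],"jaw":[30,30,30,30,30]}' >/dev/null
python3 -m handwheel '{"translation":[[-3,-20,0],[0,-15,0],[0,-5,0],[0,0,0]],"rot":[[0,0,0],[0,0,0],[0,0,0],[0,0,0]],"jaw":[30,30,30,30]}' >/dev/null
python3 go.py 0.4466 0.0187 0.105
```

```text
clock 16.0 pos [ 0.4739 -0.2753  0.0921] yaw 0.08 delta tool mm [ 0.6 -1.3  1.1] open 1.00 ff 0 F [0.5 0.6 0.6]
clock 18.9 pos [0.4447 0.016  0.1961] yaw 0.18 delta tool mm [ 2.  -2.7 91.1] open 0.48 ff 41 F [ 0.2  0.2 -1.9]
```

```bash
python3 -m handwheel '{"translation":[[2,-2.7,10],[0,0,20],[0,0,20],[0,0,20],[0,0,10]],"rot":[[0,0,0],[0,0,0],[0,0,0],[0,0,0],[0,0,0]],"jaw":[30,30,30,30,30]}' >/dev/null
python3 -m handwheel '{"translation":[[0,0,4],[0,0,0],[0,0,0],[0,0,0]],"rot":[[0,0,0],[0,0,0],[0,0,0],[0,0,0]],"jaw":[30,30,30,30]}' >/dev/null
python3 go.py 0.4466 0.0187 0.105
```

```text
clock 19.6 pos [0.4474 0.0172 0.113 ] yaw 0.04 delta tool mm [-0.8 -1.5  8. ] open 0.48 ff 41 F [-0.5 -0.3 -1.5]
```

Seven more mm down, then release and go on to yellow.

```bash
python3 -m handwheel '{"translation":[[-0.8,-1.5,4],[0,0,2],[0,0,1],[0,0,0],[0,0,0]],"rot":[[0,0,0],[0,0,0],[0,0,0],[0,0,0],[0,0,0]],"jaw":[30,30,30,30,30]}' |egrep "pos|ft"
python3 -m handwheel '{"translation":[[0,0,0],[0,0,0],[0,0,0],[0,0,0],[0,0,0]],"rot":[[0,0,0],[0,0,0],[0,0,0],[0,0,0],[0,0,0]],"jaw":[46,52,60,70,85]}' >/dev/null
python3 -m handwheel '{"translation":[[0,0,0],[0,0,0],[0,0,0],[0,0,-10],[0,0,-20]],"rot":[[0,0,0],[0,0,0],[0,0,0],[0,0,0],[0,0,0]],"jaw":[85,85,85,85,85]}' >/dev/null
python3 -m handwheel '{"translation":[[0,0,-30],[0,0,-30],[0,0,-15],[10,-6,0],[25,-16,0]],"rot":[[0,0,0],[0,0,0],[0,0,0],[0,0,0],[0,0,0]],"jaw":[85,85,85,85,85]}' >/dev/null
python3 -m handwheel '{"translation":[[25,-16,0],[25,-16,0],[25,-16,0],[25,-16,0],[25,-16,0]],"rot":[[0,0,0],[0,0,0],[0,0,0],[0,0,0],[0,0,0]],"jaw":[85,85,85,85,85]}' >/dev/null
python3 -m handwheel '{"translation":[[15,-10,0],[5,-3,0],[0,0,0],[0,0,0]],"rot":[[0,0,0],[0,0,0],[0,0,0],[0,0,0]],"jaw":[85,85,85,85]}' >/dev/null
python3 go.py 0.627 0.133 0.105
```

```text
tool_pos: [0.4465, 0.0191, 0.1057]
ft_force: [-1.1, 1.9, 11.1]
clock 22.0 pos [0.6257 0.1334 0.2101] yaw 0.03 delta tool mm [  1.4   0.4 105.1] open 0.99 ff 0 F [ 1.  -0.1 -0.7]
```

```bash
python3 -m handwheel '{"translation":[[1.4,0,15],[0,0,25],[0,0,25],[0,0,20],[0,0,10]],"rot":[[0,0,0],[0,0,0],[0,0,0],[0,0,0],[0,0,0]],"jaw":[85,85,85,85,85]}' >/dev/null
python3 -m handwheel '{"translation":[[0,0,7],[0,0,3],[0,0,0],[0,0,0]],"rot":[[0,0,0],[0,0,0],[0,0,0],[0,0,0]],"jaw":[85,85,85,85]}' >/dev/null
python3 go.py 0.627 0.133 0.105
python3 -m handwheel '{"translation":[[0,0,0],[0,0,0],[0,0,0],[0,0,0],[0,0,0]],"rot":[[0,0,0],[0,0,0],[0,0,0],[0,0,0],[0,0,0]],"jaw":[60,50,45,38,34]}' 40 >/dev/null
python3 -m handwheel '{"translation":[[0,0,0],[0,0,0],[0,0,0],[0,0,0],[0,0,0]],"rot":[[0,0,0],[0,0,0],[0,0,0],[0,0,0],[0,0,0]],"jaw":[30,30,30,30,30]}' 40 >/dev/null
python3 -m handwheel '{"translation":[[0,0,-5],[0,0,-10],[0,0,-20],[0,0,-20],[0,0,-20]],"rot":[[0,0,0],[0,0,0],[0,0,0],[0,0,0],[0,0,0]],"jaw":[30,30,30,30,30]}' >/dev/null
python3 -m handwheel '{"translation":[[0,0,-20],[0,0,-20],[0,0,-20],[0,0,-10],[0,0,0]],"rot":[[0,0,0],[0,0,0],[0,0,0],[0,0,0],[0,0,0]],"jaw":[30,30,30,30,30]}' >/dev/null
python3 go.py 0.4745 -0.274 0.24
```

```text
clock 22.8 pos [0.6279 0.134  0.1063] yaw 0.05 delta tool mm [-0.9  1.   1.3] open 1.00 ff 0 F [-0.6  0.3 -0.4]
clock 24.4 pos [0.6283 0.134  0.2533] yaw 0.05 delta tool mm [-154.2  407.9   12.4] open 0.48 ff 41 F [ 0.3 -0.1 -1.5]
```

```bash
python3 -m handwheel '{"translation":[[-4,10,0],[-7.6,20,0],[-7.6,20,0],[-7.6,20,0],[-7.6,20,0]],"rot":[[0,0,0],[0,0,0],[0,0,0],[0,0,0],[0,0,0]],"jaw":[30,30,30,30,30]}' >/dev/null
python3 -m handwheel '{"translation":[[-7.6,20,0],[-7.6,20,0],[-7.6,20,0],[-7.6,20,0],[-7.6,20,0]],"rot":[[0,0,0],[0,0,0],[0,0,0],[0,0,0],[0,0,0]],"jaw":[30,30,30,30,30]}' >/dev/null
python3 -m handwheel '{"translation":[[-7.6,20,0],[-7.6,20,0],[-7.6,20,0],[-7.6,20,0],[-7.6,20,0]],"rot":[[0,0,0],[0,0,0],[0,0,0],[0,0,0],[0,0,0]],"jaw":[30,30,30,30,30]}' >/dev/null
python3 -m handwheel '{"translation":[[-7.6,20,0],[-7.6,20,0],[-7.6,20,0],[-7.6,20,0],[-7.6,20,0]],"rot":[[0,0,0],[0,0,0],[0,0,0],[0,0,0],[0,0,0]],"jaw":[30,30,30,30,30]}' >/dev/null
python3 -m handwheel '{"translation":[[-4,12,0],[-2,5,0],[0,0,0],[0,0,0]],"rot":[[0,0,0],[0,0,0],[0,0,0],[0,0,0]],"jaw":[30,30,30,30]}' >/dev/null
python3 go.py 0.4745 -0.274 0.093
```

```text
clock 26.4 pos [ 0.474  -0.2721  0.2501] yaw 0.10 delta tool mm [  0.5   2.  157.1] open 0.48 ff 41 F [ 1.3 -0.1 -2.4]
```

```bash
python3 -m handwheel '{"translation":[[0,2,15],[0,0,25],[0,0,25],[0,0,25],[0,0,20]],"rot":[[0,0,0],[0,0,0],[0,0,0],[0,0,0],[0,0,0]],"jaw":[30,30,30,30,30]}' >/dev/null
python3 -m handwheel '{"translation":[[0,0,20],[0,0,15],[0,0,7],[0,0,0],[0,0,0]],"rot":[[0,0,0],[0,0,0],[0,0,0],[0,0,0],[0,0,0]],"jaw":[30,30,30,30,30]}' >/dev/null
python3 go.py 0.4745 -0.274 0.092
```

```text
clock 27.3 pos [ 0.474  -0.2746  0.0987] yaw 0.10 delta tool mm [ 0.5 -0.6  6.7] open 0.48 ff 41 F [ 0.1  0.1 -1.4]
```

```bash
python3 -m handwheel '{"translation":[[0.5,-0.6,3],[0,0,2],[0,0,1.4],[0,0,0],[0,0,0]],"rot":[[0,0,0],[0,0,0],[0,0,0],[0,0,0],[0,0,0]],"jaw":[30,30,30,30,30]}' |egrep "pos|ft"
python3 -m handwheel '{"translation":[[0,0,0],[0,0,0],[0,0,0],[0,0,0],[0,0,0]],"rot":[[0,0,0],[0,0,0],[0,0,0],[0,0,0],[0,0,0]],"jaw":[46,52,60,70,85]}' >/dev/null
python3 -m handwheel '{"translation":[[0,0,0],[0,0,0],[0,0,0],[0,0,-10],[0,0,-20]],"rot":[[0,0,0],[0,0,0],[0,0,0],[0,0,0],[0,0,0]],"jaw":[85,85,85,85,85]}' >/dev/null
python3 -m handwheel '{"translation":[[0,0,-30],[0,0,-30],[0,0,-30],[0,-12,-10],[0,-25,0]],"rot":[[0,0,0],[0,0,0],[0,0,0],[0,0,0],[0,0,0]],"jaw":[85,85,85,85,85]}' >/dev/null
python3 -m handwheel '{"translation":[[0,-30,0],[0,-30,0],[0,-30,0],[0,-30,0],[0,-30,0]],"rot":[[0,0,0],[0,0,0],[0,0,0],[0,0,0],[0,0,0]],"jaw":[85,85,85,85,85]}' >/dev/null
python3 -m handwheel '{"translation":[[0,-30,0],[0,-30,0],[0,-30,0],[0,-30,0],[0,-30,0]],"rot":[[0,0,0],[0,0,0],[0,0,0],[0,0,0],[0,0,0]],"jaw":[85,85,85,85,85]}' >/dev/null
python3 -m handwheel '{"translation":[[-2,-30,0],[-2,-30,0],[-2,-30,0],[-2,-30,0],[-2,-30,0]],"rot":[[0,0,0],[0,0,0],[0,0,0],[0,0,0],[0,0,0]],"jaw":[85,85,85,85,85]}' >/dev/null
python3 -m handwheel '{"translation":[[0,-30,0],[0,-15,0],[0,0,0],[0,0,0]],"rot":[[0,0,0],[0,0,0],[0,0,0],[0,0,0]],"jaw":[85,85,85,85]}' >/dev/null
python3 go.py 0.464 0.264 0.105
```

```text
tool_pos: [0.4741, -0.2745, 0.092]
ft_force: [0.2, -0.4, -0.8]
clock 30.5 pos [0.4631 0.2579 0.2221] yaw 0.13 delta tool mm [  0.9  -6.1 117.1] open 0.99 ff 0 F [-0.6 -0.9  0.3]
```

```bash
python3 -m handwheel '{"translation":[[0.9,-6,17],[0,0,25],[0,0,25],[0,0,25],[0,0,15]],"rot":[[0,0,0],[0,0,0],[0,0,0],[0,0,0],[0,0,0]],"jaw":[85,85,85,85,85]}' >/dev/null
python3 -m handwheel '{"translation":[[0,0,7],[0,0,3],[0,0,0],[0,0,0]],"rot":[[0,0,0],[0,0,0],[0,0,0],[0,0,0]],"jaw":[85,85,85,85]}' >/dev/null
python3 go.py 0.464 0.264 0.105
python3 -m handwheel '{"translation":[[0,0,0],[0,0,0],[0,0,0],[0,0,0],[0,0,0]],"rot":[[0,0,0],[0,0,0],[0,0,0],[0,0,0],[0,0,0]],"jaw":[60,50,45,38,34]}' 40 >/dev/null
python3 -m handwheel '{"translation":[[0,0,0],[0,0,0],[0,0,0],[0,0,0],[0,0,0]],"rot":[[0,0,0],[0,0,0],[0,0,0],[0,0,0],[0,0,0]],"jaw":[30,30,30,30,30]}' 40 >/dev/null
python3 -m handwheel '{"translation":[[0,0,-5],[0,0,-10],[0,0,-20],[0,0,-20],[0,0,-20]],"rot":[[0,0,0],[0,0,0],[0,0,0],[0,0,0],[0,0,0]],"jaw":[30,30,30,30,30]}' >/dev/null
python3 -m handwheel '{"translation":[[0,0,-20],[0,0,-10],[8,6,0],[15,11,0],[15,11,0]],"rot":[[0,0,0],[0,0,0],[0,0,0],[0,0,0],[0,0,0]],"jaw":[30,30,30,30,30]}' >/dev/null
python3 -m handwheel '{"translation":[[15,11,0],[15,11,0],[15,11,0],[15,11,0],[15,11,0]],"rot":[[0,0,0],[0,0,0],[0,0,0],[0,0,0],[0,0,0]],"jaw":[30,30,30,30,30]}' >/dev/null
python3 -m handwheel '{"translation":[[15,11,0],[15,11,0],[10,11,0],[6,4,0],[0,0,0]],"rot":[[0,0,0],[0,0,0],[0,0,0],[0,0,0],[0,0,0]],"jaw":[30,30,30,30,30]}' >/dev/null
python3 go.py 0.628 0.1405 0.105
```

```text
clock 31.3 pos [0.4649 0.2634 0.1059] yaw 0.03 delta tool mm [-0.9 -0.6  0.9] open 1.00 ff 0 F [-0.5  0.5 -0.5]
clock 33.8 pos [0.6243 0.1418 0.2093] yaw -0.07 delta tool mm [  3.7   1.2 104.3] open 0.48 ff 41 F [-0.1  0.3 -1.2]
```

```bash
python3 -m handwheel '{"translation":[[3.7,1.2,10],[0,0,20],[0,0,20],[0,0,20],[0,0,15]],"rot":[[0,0,0],[0,0,0],[0,0,0],[0,0,0],[0,0,0]],"jaw":[30,30,30,30,30]}' >/dev/null
python3 -m handwheel '{"translation":[[0,0,9],[0,0,4],[0,0,0],[0,0,0],[0,0,0]],"rot":[[0,0,0],[0,0,0],[0,0,0],[0,0,0],[0,0,0]],"jaw":[30,30,30,30,30]}' >/dev/null
python3 go.py 0.628 0.1405 0.105
```

```text
clock 34.6 pos [0.6276 0.1427 0.1128] yaw 0.07 delta tool mm [0.3 2.2 7.8] open 0.48 ff 41 F [-0.5  0.4 -0.7]
```

Then release, and back to the mat for yellow.

```bash
python3 -m handwheel '{"translation":[[0.3,2.2,3],[0,0,2.5],[0,0,1.4],[0,0,0],[0,0,0]],"rot":[[0,0,0],[0,0,0],[0,0,0],[0,0,0],[0,0,0]],"jaw":[30,30,30,30,30]}' |egrep "pos|ft"
python3 -m handwheel '{"translation":[[0,0,0],[0,0,0],[0,0,0],[0,0,0],[0,0,0]],"rot":[[0,0,0],[0,0,0],[0,0,0],[0,0,0],[0,0,0]],"jaw":[46,52,60,70,85]}' >/dev/null
python3 -m handwheel '{"translation":[[0,0,0],[0,0,0],[0,0,0],[0,0,-10],[0,0,-20]],"rot":[[0,0,0],[0,0,0],[0,0,0],[0,0,0],[0,0,0]],"jaw":[85,85,85,85,85]}' >/dev/null
python3 -m handwheel '{"translation":[[0,0,-30],[0,0,-30],[0,0,-15],[-4,12,-10],[-8,22,0]],"rot":[[0,0,0],[0,0,0],[0,0,0],[0,0,0],[0,0,0]],"jaw":[85,85,85,85,85]}' >/dev/null
python3 -m handwheel '{"translation":[[-11,30,0],[-11,30,0],[-11,30,0],[-11,30,0],[-11,30,0]],"rot":[[0,0,0],[0,0,0],[0,0,0],[0,0,0],[0,0,0]],"jaw":[85,85,85,85,85]}' >/dev/null
python3 -m handwheel '{"translation":[[-11,30,0],[-11,30,0],[-11,30,0],[-11,30,0],[-11,30,0]],"rot":[[0,0,0],[0,0,0],[0,0,0],[0,0,0],[0,0,0]],"jaw":[85,85,85,85,85]}' >/dev/null
python3 -m handwheel '{"translation":[[-11,30,0],[-11,30,0],[-9,20,0],[0,0,0],[0,0,0]],"rot":[[0,0,0],[0,0,0],[0,0,0],[0,0,0],[0,0,0]],"jaw":[85,85,85,85,85]}' >/dev/null
python3 go.py 0.4743 -0.2745 0.092
python3 - <<'E'
from h import *
for n in("top","scene"):
    p,d=read_camera(n); cv2.imwrite(f"pics/{n}2.png",p[:,:,::-1])
p,d=read_camera("top")
for c in("red","blue","green"):print(c,blobs("top",p,d,c,.122,.14,.13))
print("yellow",blobs("top",p,d,"yellow",.10,.128,.116))
E
```

```text
tool_pos: [0.6279, 0.1401, 0.1054]
ft_force: [-0.6, 0.4, 5.3]
clock 37.5 pos [ 0.4738 -0.275   0.2201] yaw -0.08 delta tool mm [  0.5  -0.5 128.1] open 1.00 ff 0 F [-0.3  1.1 -0.5]
red [(0.4349, 0.4009, 59.0, (np.float64(124.0), np.float64(260.0))), (0.6254, 0.1414, 43.7, (np.float64(278.0), np.float64(142.0)))]
blue [(0.6543, -0.1556, 43.5, (np.float64(459.0), np.float64(125.0)))]
green [(0.4485, 0.0201, 42.0, (np.float64(352.0), np.float64(250.0)))]
yellow [(0.4734, -0.2721, 46.4, (np.float64(529.0), np.float64(237.0)))]
```

View pics/scene2.png

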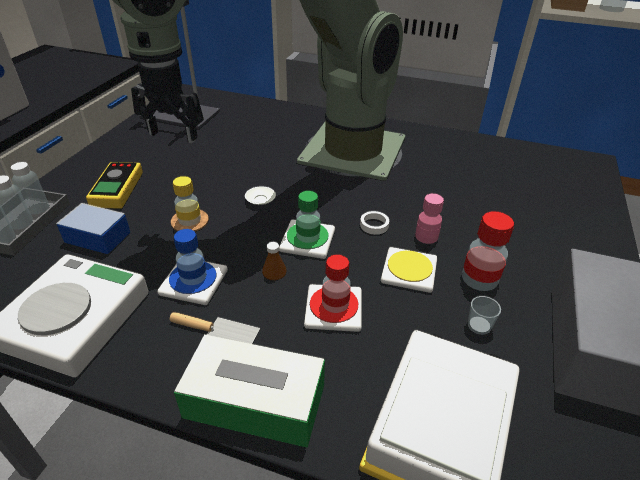

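Blue (190,265), green (307,222) and red (337,288) stand upright on their own stirrers. Yellow is on the mat at (186,203), its stirrer (411,266) is free, and the flask is untouched. Next, the last move.

```bash
python3 -m handwheel '{"translation":[[0.5,-0.5,18],[0,0,25],[0,0,25],[0,0,25],[0,0,20]],"rot":[[0,0,0],[0,0,0],[0,0,0],[0,0,0],[0,0,0]],"jaw":[85,85,85,85,85]}' >/dev/null
python3 -m handwheel '{"translation":[[0,0,10],[0,0,5],[0,0,0],[0,0,0]],"rot":[[0,0,0],[0,0,0],[0,0,0],[0,0,0]],"jaw":[85,85,85,85]}' >/dev/null
python3 go.py 0.4743 -0.2745 0.092
python3 -m handwheel '{"translation":[[0,0,0],[0,0,0],[0,0,0],[0,0,0],[0,0,0]],"rot":[[0,0,0],[0,0,0],[0,0,0],[0,0,0],[0,0,0]],"jaw":[60,50,45,38,34]}' 40 >/dev/null
python3 -m handwheel '{"translation":[[0,0,0],[0,0,0],[0,0,0],[0,0,0],[0,0,0]],"rot":[[0,0,0],[0,0,0],[0,0,0],[0,0,0],[0,0,0]],"jaw":[30,30,30,30,30]}' 40 >/dev/null
python3 -m handwheel '{"translation":[[0,0,-5],[0,0,-10],[0,0,-20],[0,0,-20],[0,0,-20]],"rot":[[0,0,0],[0,0,0],[0,0,0],[0,0,0],[0,0,0]],"jaw":[30,30,30,30,30]}' >/dev/null
python3 -m handwheel '{"translation":[[0,0,-25],[0,0,-25],[0,0,-25],[0,0,-10],[0,0,0]],"rot":[[0,0,0],[0,0,0],[0,0,0],[0,0,0],[0,0,0]],"jaw":[30,30,30,30,30]}' >/dev/null
python3 - <<'E'
from h import *
for n in("top","scene"):
    p,d=read_camera(n);print(blobs(n,p,d,"yellow",.008,.03,.02))
E
python3 go.py 0.4675 0.2605 0.106
```

```text
clock 38.4 pos [ 0.4759 -0.2734  0.0928] yaw 0.08 delta tool mm [-1.6  1.1  0.8] open 0.99 ff 0 F [-0.3 -0.5 -0.3]
[(0.3921, -0.4812, 124.5, (np.float64(629.0), np.float64(281.0))), (0.467, 0.26, 94.5, (np.float64(217.0), np.float64(243.0))), (0.6917, 0.4015, 69.4, (np.float64(144.0), np.float64(120.0))), (0.8006, 0.3027, 241.2, (np.float64(204.0), np.float64(72.0)))]
[(0.4675, 0.2616, 95.9, (np.float64(410.0), np.float64(265.0)))]
clock 40.2 pos [ 0.4753 -0.2732  0.252 ] yaw 0.06 delta tool mm [  -7.3 -533.7  146.1] open 0.48 ff 41 F [ 0.3 -0.6 -1.8]
```

```bash
python3 -m handwheel '{"translation":[[0,-10,0],[0,-20,0],[0,-22,0],[0,-22,0],[0,-22,0]],"rot":[[0,0,0],[0,0,0],[0,0,0],[0,0,0],[0,0,0]],"jaw":[30,30,30,30,30]}' >/dev/null
python3 -m handwheel '{"translation":[[0,-22,0],[0,-22,0],[0,-22,0],[0,-22,0],[0,-22,0]],"rot":[[0,0,0],[0,0,0],[0,0,0],[0,0,0],[0,0,0]],"jaw":[30,30,30,30,30]}' >/dev/null
python3 -m handwheel '{"translation":[[0,-22,0],[0,-22,0],[0,-22,0],[0,-22,0],[0,-22,0]],"rot":[[0,0,0],[0,0,0],[0,0,0],[0,0,0],[0,0,0]],"jaw":[30,30,30,30,30]}' >/dev/null
python3 -m handwheel '{"translation":[[-1,-22,0],[-1,-22,0],[-1,-22,0],[-1,-22,0],[-1,-22,0]],"rot":[[0,0,0],[0,0,0],[0,0,0],[0,0,0],[0,0,0]],"jaw":[30,30,30,30,30]}' >/dev/null
python3 -m handwheel '{"translation":[[-1,-22,0],[-1,-22,0],[0,-22,0],[0,-22,0],[0,-15,0]],"rot":[[0,0,0],[0,0,0],[0,0,0],[0,0,0],[0,0,0]],"jaw":[30,30,30,30,30]}' >/dev/null
python3 -m handwheel '{"translation":[[0,-7,0],[0,0,0],[0,0,0]],"rot":[[0,0,0],[0,0,0],[0,0,0]],"jaw":[30,30,30]}' >/dev/null
python3 go.py 0.468 0.2605 0.106
```

```text
clock 42.5 pos [0.4679 0.2617 0.2518] yaw 0.02 delta tool mm [1.000e-01 1.100e+00 1.458e+02] open 0.48 ff 41 F [ 0.5  0.1 -0.8]
```

```bash
python3 -m handwheel '{"translation":[[0,1,15],[0,0,25],[0,0,25],[0,0,25],[0,0,20]],"rot":[[0,0,0],[0,0,0],[0,0,0],[0,0,0],[0,0,0]],"jaw":[30,30,30,30,30]}' >/dev/null
python3 -m handwheel '{"translation":[[0,0,15],[0,0,10],[0,0,4],[0,0,0],[0,0,0]],"rot":[[0,0,0],[0,0,0],[0,0,0],[0,0,0],[0,0,0]],"jaw":[30,30,30,30,30]}' >/dev/null
python3 go.py 0.468 0.2605 0.106
```

```text
clock 43.4 pos [0.4683 0.2613 0.1137] yaw 0.03 delta tool mm [-0.3  0.8  7.7] open 0.48 ff 41 F [ 0.4  0.3 -1.2]
```

```bash
python3 -m handwheel '{"translation":[[-0.3,0.8,4],[0,0,2],[0,0,1.2],[0,0,0],[0,0,0]],"rot":[[0,0,0],[0,0,0],[0,0,0],[0,0,0],[0,0,0]],"jaw":[30,30,30,30,30]}' |egrep "pos|ft"
python3 -m handwheel '{"translation":[[0,0,0],[0,0,0],[0,0,0],[0,0,0],[0,0,0]],"rot":[[0,0,0],[0,0,0],[0,0,0],[0,0,0],[0,0,0]],"jaw":[46,52,60,70,85]}' >/dev/null
python3 -m handwheel '{"translation":[[0,0,0],[0,0,0],[0,0,0],[0,0,-10],[0,0,-20]],"rot":[[0,0,0],[0,0,0],[0,0,0],[0,0,0],[0,0,0]],"jaw":[85,85,85,85,85]}' >/dev/null
python3 -m handwheel '{"translation":[[0,0,-30],[0,0,-30],[0,0,-30],[0,30,-10],[0,30,0]],"rot":[[0,0,0],[0,0,0],[0,0,0],[0,0,0],[0,0,0]],"jaw":[85,85,85,85,85]}' >/dev/null
python3 -m handwheel '{"translation":[[0,30,0],[0,30,0],[0,30,0],[0,30,0],[0,30,0]],"rot":[[0,0,0],[0,0,0],[0,0,0],[0,0,0],[0,0,0]],"jaw":[85,85,85,85,85]}' >/dev/null
python3 -m handwheel '{"translation":[[0,30,0],[0,30,0],[0,30,0],[0,30,0],[0,30,0]],"rot":[[0,0,0],[0,0,0],[0,0,0],[0,0,0],[0,0,0]],"jaw":[85,85,85,85,85]}' >/dev/null
python3 -m handwheel '{"translation":[[0,30,0],[0,30,0],[0,30,0],[0,0,0],[0,0,0]],"rot":[[0,0,0],[0,0,0],[0,0,0],[0,0,0],[0,0,0]],"jaw":[85,85,85,85,85]}' |egrep "pos|clock"
python3 - <<'E'
from h import *
p,d=read_camera("top"); cv2.imwrite("pics/top3.png",p[:,:,::-1])
for c in("red","blue","green","yellow"):print(c,blobs("top",p,d,c,.122,.14,.13),blobs("top",p,d,c,.008,.03,.02))
E
```

```text
tool_pos: [0.468, 0.2607, 0.1066]
ft_force: [-1.7, -2.5, 11.6]
clock: 46.28
tool_pos: [0.4677, -0.1905, 0.2363]
red [(0.4331, 0.3968, 56.6, (np.float64(124.0), np.float64(262.0))), (0.6254, 0.1412, 44.0, (np.float64(278.0), np.float64(142.0)))] [(0.6273, 0.1399, 94.1, (np.float64(284.0), np.float64(158.0)))]
blue [(0.6532, -0.1548, 44.1, (np.float64(459.0), np.float64(125.0)))] [(0.6546, -0.1576, 93.8, (np.float64(442.0), np.float64(143.0)))]
green [(0.4485, 0.0201, 42.0, (np.float64(352.0), np.float64(250.0)))] [(0.4462, 0.0179, 93.2, (np.float64(350.0), np.float64(254.0))), (0.8136, 0.0738, 209.3, (np.float64(319.0), np.float64(60.0)))]
yellow [(0.4666, 0.2571, 42.9, (np.float64(205.0), np.float64(239.0)))] [(0.467, 0.26, 94.5, (np.float64(218.0), np.float64(243.0))), (0.6946, 0.4006, 69.1, (np.float64(144.0), np.float64(120.0))), (0.8002, 0.3, 240.8, (np.float64(204.0), np.float64(72.0)))]
```

View pics/top3.png

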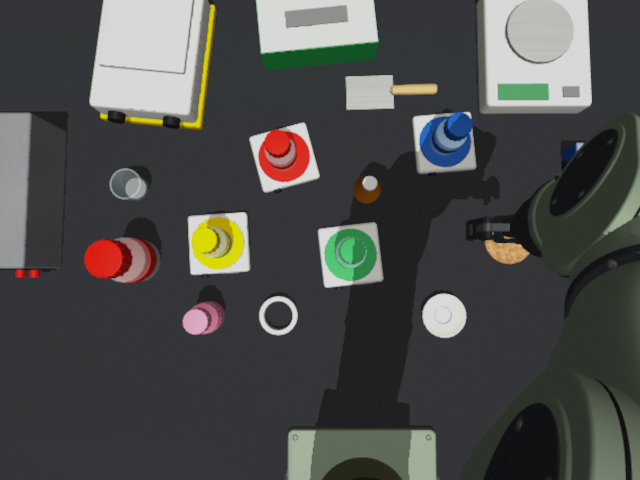

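The top view shows all four bottles upright on their matching stirrers: red (278,142), blue (459,125), green (352,250) and yellow (205,239). Each cap measures within about 3 mm of its disc centre. The flask is still at (368,187) and the gripper touches nothing.

```bash
python3 -c "
from rig import *
print(finish_job())"
```

```text
the job is handed in; nothing more can be done
None
```

The job is handed in: all four bottles stand upright on the stirrers matching their caps, each within about 3 mm of centre by the top camera, the flask was not moved, and it took about 46 s.

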